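# Start stirring the amber bottle and its timer

## Robot

A 6-joint arm with a two-finger parallel gripper is mounted at the origin on the work surface. World frame = base frame: x ahead of the robot, y to its left, z up, the work surface at z = 0. Lengths are in mm, angles in rad, forces in N, time in s.
With the tool pointing down it reaches from about 350 to 775 mm from the base axis. Payload 7.3 kg.
Tool frame: the origin (TCP) lies on the centre line of the jaws, within the pads' length; the fingertips stand 22 mm ahead of it and the grasp point (between the pads) lies 3 mm ahead of it; x points along the fingers, z is the direction in which the jaws open and shut, and the axes are right-handed (so a half turn about x gives the same grasp; the last joint's range is limited). The gripper opens to 92 mm and grips with 3 to 60 N. Pads are 19 mm wide; open, the fingers measure 130 mm over their backs; the gripper's body (75 mm by 190 mm) begins 47 mm behind the grasp point.
Start: joints at [1.038, 0.342, 1.524, -0, 1.275, -0.146], TCP at [198.03, 486.237, 248.741] pointing down, gripper open.
Joint ranges: [-2.53, 2.53], [-0.77, 2.02], [0.04, 2.7], [-1, 4.14], [0.28, 2.66], [-3.11, 3.11]. Speed limits (rad/s): [2.57, 2.57, 3.14, 3.14, 3.14, 3.14].

## Interface

Orientations are given as [roll, pitch, yaw] about the fixed x, y, z axes, in that order (R = Rz(yaw) Ry(pitch) Rx(roll)).
In Python, from plant import readout, imaging, bot gives the robot as it stands.
- The arm moves only by the tool arm_command, never from a script. Its argument "plan" is a list of rows, each an object of numbers: "tx", "ty", "tz": the shift along the tool's x, y, z in cm; "wx", "wy", "wz": the turn, a rotation vector about the tool's x, y, z in rad; "jaw": the opening, from -1 (shut) to 1 (fully open). In form: [{"tx": .., "ty": .., "tz": .., "wx": .., "wy": .., "wz": .., "jaw": ..}, ...]. A call has 1 to 20 rows; each row shifts and turns the commanded pose from where the row before left it, along the tool's axes as they then stand; what a row does not reach is not made up. A row lasts 1/10 s, in which the tool goes at most 50 mm and 8.59 degrees, less where a joint would pass 70% of its speed; a pose out of reach is approached as far as the arm can. A call with a gripper value outside its range is refused whole. The fingers move at their own pace and stop on an object; the grip force is fixed at half the most. Time passes only in rows, so rows that do not move let the fingers close. It gives the time, the measured TCP pose, the force and the opening at its end, in the units of the state.
- readout.get_obs(): the state, without advancing time (a new reading comes with each control period).
- imaging.capture(name): name is "scene" or "top" or "wrist"; returns the picture (480x640x3 uint8, blue, green, red); there is no depth.
- imaging.get_calibration(name): a dict with "fx", "fy", "cx", "cy" (pixels), "dist" ([k1, k2, p1, p2, k3] as OpenCV has them; the pictures are not rectified), "position" and "rotation" of the camera in the world; the wrist camera has in their place "mount" (4x4, takes a point from camera to tool coordinates, whose origin is the TCP and whose axes are the tool frame's). Camera axes: x right, y up, looking along -z (the intrinsics and any distortion apply to the point x, -y, -z); pixel columns grow to the right and rows downward; lengths in mm; the calibration is good to about 2 mm. A picture is of the moment at which its call begins: read the wrist's pose just before it. get_calibration takes no time and is no camera call.
- bot.close_job(): hands the job in, once; it reports no verdict.
The state is a dict: "time": time; "joint_positions": joint angles; "dq": joint speeds; "tau": joint torques, N m; "tool_pos": TCP position; "tcp_rot": TCP orientation; "contact_force": force on the tool from outside, world axes, zero at the start; "moment": the same for the moment, N m; "grip_width": finger opening in mm.
Only numpy, scipy, OpenCV 4.12 (cv2) and the standard library are available. Lean on these libraries where they do the work, as an engineer would, in place of code of your own. Each camera call takes 0.05 s, during which the arm holds its last target.

## Task

Start mixing the amber bottle: press the blue key of the stirrer it stands on right down and keep it there for a full second, then press the green key of the bench timer right down and let it come up again. Press gently with the fingertips, and do not press any other key; leave the bottles, jars and spatula standing and lying where they are, and finish with the hand clear.

Things in the scene. Friction and masses are not known exactly. Their poses are not given: they have to be found in the camera images.
- amber_bottle: loose closed bottle, brown (amber) glass, white cap, 60 mm diameter, 115 mm tall, 0.15 to 0.31 kg, standing upright on the plate of one of the three stirrers; origin at the centre of its underside, z up
- green_bottle: loose closed bottle, green glass, white cap, 60 mm diameter, 115 mm tall, 0.15 to 0.31 kg, standing upright on the plate of one of the three stirrers; origin at the centre of its underside, z up
- white_bottle: loose closed bottle, opaque white plastic, grey cap, 60 mm diameter, 115 mm tall, 0.15 to 0.31 kg, standing upright on the plate of one of the three stirrers; origin at the centre of its underside, z up
- stirrer_a: white magnetic stirrer fixed to the bench, 220 mm long (its x) and 110 mm wide (its y); low front deck 40 mm high on the robot's side, rear part 50 mm high with a round steel plate 100 mm across whose top is at 62 mm; origin at the centre of its underside, x from the front deck towards the plate, z up; its yaw is within 7 degrees of the world's
- stirrer_a_plate (a point): centre of the top of stirrer_a's steel plate, 50 mm behind the stirrer's centre, 125 mm behind its key; a bottle stands here, within 6 mm of the centre
- key_a_top (a point): centre of the top face of stirrer_a's blue press key: a round button 30 mm across on the front deck, in a grey collar 46 mm across and 12 mm high; the top face is 64 mm above the bench and 12 mm above the collar; it is pressed straight down and springs back
- key_a (a joint): how far stirrer_a's blue key is pressed: 0 up, 0.008 m fully down; it starts to move at about 2 N, is down at about 6 N and registers from 5 mm down
- stirrer_b: white magnetic stirrer fixed to the bench, 220 mm long (its x) and 110 mm wide (its y); low front deck 40 mm high on the robot's side, rear part 50 mm high with a round steel plate 100 mm across whose top is at 62 mm; origin at the centre of its underside, x from the front deck towards the plate, z up; its yaw is within 7 degrees of the world's
- stirrer_b_plate (a point): centre of the top of stirrer_b's steel plate, 50 mm behind the stirrer's centre, 125 mm behind its key; a bottle stands here, within 6 mm of the centre
- key_b_top (a point): centre of the top face of stirrer_b's blue press key: a round button 30 mm across on the front deck, in a grey collar 46 mm across and 12 mm high; the top face is 64 mm above the bench and 12 mm above the collar; it is pressed straight down and springs back
- key_b (a joint): how far stirrer_b's blue key is pressed: 0 up, 0.008 m fully down; it starts to move at about 2 N, is down at about 6 N and registers from 5 mm down
- stirrer_c: white magnetic stirrer fixed to the bench, 220 mm long (its x) and 110 mm wide (its y); low front deck 40 mm high on the robot's side, rear part 50 mm high with a round steel plate 100 mm across whose top is at 62 mm; origin at the centre of its underside, x from the front deck towards the plate, z up; its yaw is within 7 degrees of the world's
- stirrer_c_plate (a point): centre of the top of stirrer_c's steel plate, 50 mm behind the stirrer's centre, 125 mm behind its key; a bottle stands here, within 6 mm of the centre
- key_c_top (a point): centre of the top face of stirrer_c's blue press key: a round button 30 mm across on the front deck, in a grey collar 46 mm across and 12 mm high; the top face is 64 mm above the bench and 12 mm above the collar; it is pressed straight down and springs back
- key_c (a joint): how far stirrer_c's blue key is pressed: 0 up, 0.008 m fully down; it starts to move at about 2 N, is down at about 6 N and registers from 5 mm down
- timer: grey bench timer fixed to the bench, 100 x 130 x 30 mm, at the left or the right of the stirrers; two keys side by side on top, one green and one red, 68 mm apart, either way round, and a blank dark display behind them; origin at the centre of its underside
- key_green_top (a point): centre of the top face of the timer's green press key: a round button 30 mm across in a black collar 46 mm across and 12 mm high; the top face is 54 mm above the bench, 12 mm above the collar; pressed straight down, springs back
- key_green (a joint): how far the timer's green key is pressed: 0 up, 0.008 m fully down (starts at about 2 N, down at about 6 N, registers from 5 mm down)
- key_red_top (a point): centre of the top face of the timer's red press key: a round button 30 mm across in a black collar 46 mm across and 12 mm high; the top face is 54 mm above the bench, 12 mm above the collar; pressed straight down, springs back
- key_red (a joint): how far the timer's red key is pressed: 0 up, 0.008 m fully down (starts at about 2 N, down at about 6 N, registers from 5 mm down)
- rack: white sample rack with six capped vials, fixed, 100 x 130 mm, 70 mm high over the caps, on the other side of the stirrers from the timer; origin at the centre of its underside; not part of the job
- jar_clear: loose small closed jar, clear glass, black cap, 44 mm diameter, 50 mm tall, in front of the stirrers; origin at the centre of its underside; not part of the job
- jar_blue: loose small closed jar, blue, white cap, 44 mm diameter, 50 mm tall, in front of the stirrers; origin at the centre of its underside; not part of the job
- spatula: loose thin laboratory spatula, black handle and steel blade, 190 mm long, 18 mm wide, 8 mm high, lying flat at the right, behind the timer or rack; origin under its middle, x along it; not part of the job

How it is judged:
By the outcome, as a careful person would: the job done as asked, in the order asked, and still so for the second after the job is handed in, with the robot touching nothing.
It also fails if it takes over 48 s, if anything falls off the work surface, if the arm or the gripper's body presses on something with over 40 N, if the wrist force passes 120 N, or if a joint passes its speed limit or range.

## Working session

There is one attempt and no reset: what is moved stays moved. The work goes in short steps, Python scripts to look and compute and a tool call to move; the robot and the scene stay as the last step left them, time stands still between calls to the robot, and variables do not carry over. Pictures are saved under pics/ and viewed, and the job is handed in when it is done.

Besides the shell and the picture viewer there is one more tool, called after "Emit:" in YAML: its name, and indented under it one key for each argument. arm_command: Moves the arm, as the interface text tells. Its arguments: {"type":"object","properties":{"plan":{"type":"array"}},"required":["plan"]}

```bash
mkdir -p pics; ls; python3 - <<'E'
from plant import readout, imaging, bot
import cv2
o=readout.get_obs();print(o)
for n in("scene","top"):
    cv2.imwrite(f"pics/{n}0.png",imaging.capture(n)); print(n,imaging.get_calibration(n))
print(imaging.get_calibration("wrist"))
E
```

```text
pics
{'time': 0.0, 'joint_positions': array([ 1.03798985e+00,  3.42732050e-01,  1.52498854e+00, -5.10589603e-06,
        1.27538710e+00, -1.45994929e-01]), 'dq': array([ 2.64922339e-04, -8.19420368e-04, -7.51942450e-05,  2.20986137e-04,
        9.75457038e-04,  4.22310275e-04]), 'tau': array([ 2.68874510e-04, -4.31248319e+01, -2.44213575e+01,  7.17106042e-02,
        5.60665154e-02, -9.83144105e-05]), 'tool_pos': array([197.84424336, 485.90853607, 248.05002979]), 'tcp_rot': array([ 2.99882039,  1.56928128, -2.10037865]), 'contact_force': array([ 0.40866427, -0.65125437, -0.383903  ]), 'moment': array([-0.00869506,  0.0234473 , -0.02833713]), 'grip_width': 91.81697436359694}
scene {'fx': 609.9077295255264, 'fy': 609.9077295255264, 'cx': 324.89432697767455, 'cy': 230.51344048612717, 'dist': array([-0.05037644,  0.        ,  0.        ,  0.        ,  0.        ]), 'position': array([1219.93800718, -605.05433993,  777.95263231]), 'rotation': array([ 0.88251707, -0.01431317,  0.85225626])}
top {'fx': 466.9332597781018, 'fy': 466.9332597781018, 'cx': 319.45981049155006, 'cy': 238.2693095949194, 'dist': array([0.04020978, 0.        , 0.        , 0.        , 0.        ]), 'position': array([ 436.61893543,   -7.46739524, 1048.06535907]), 'rotation': array([ 0.09522984,  0.01513424, -1.56435105])}
{'fx': 356.7251865116639, 'fy': 356.7251865116639, 'cx': 317.4672332959653, 'cy': 247.51574766229604, 'dist': array([0.01751004, 0.        , 0.        , 0.        , 0.        ]), 'mount': array([[ 3.05773569e-04,  2.85767997e-01, -9.58298783e-01,
        -1.36149436e+02],
       [-3.84148777e-04,  9.58298791e-01,  2.85767877e-01,
         7.75305144e+01],
       [ 9.99999879e-01,  2.80749042e-04,  4.02799868e-04,
         6.97360584e-01],
       [ 0.00000000e+00,  0.00000000e+00,  0.00000000e+00,
         1.00000000e+00]])}
```

View pics/top0.png

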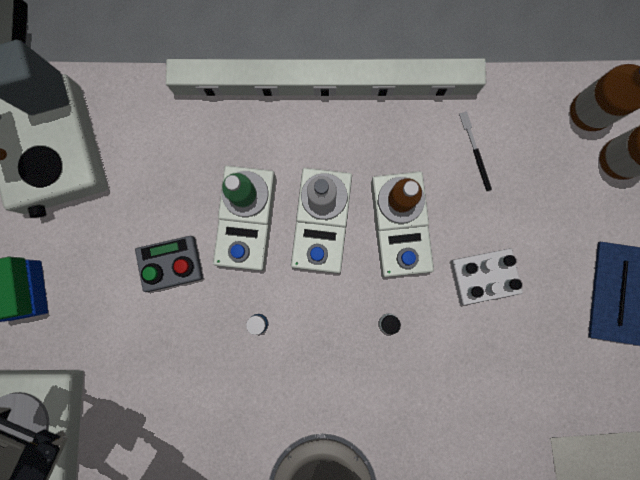

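View pics/scene0.png

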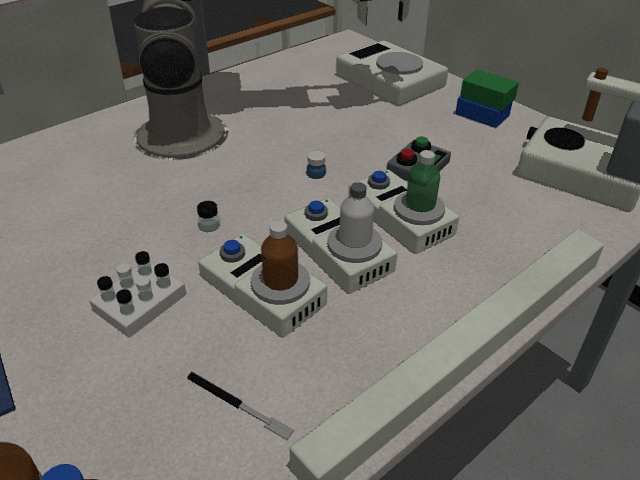

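The amber bottle (405,190 in the top view) stands on the right-hand stirrer, whose blue key is at about (408,257). The timer is on the left, with its green key at (150,273) and its red key at (182,266). Next I'll locate the keys in both views.

```bash
cat > h.py <<'E'
from plant import readout, imaging, bot
import cv2, numpy as np
from scipy.spatial.transform import Rotation as R
def cam(n,o=None):
    c=imaging.get_calibration(n)
    K=np.array([[c["fx"],0,c["cx"]],[0,c["fy"],c["cy"]],[0,0,1]])
    if n=="wrist":
        m=c["mount"];T=R.from_euler("xyz",o["tcp_rot"]).as_matrix()
        return K,c["dist"],o["tool_pos"]+T@m[:3,3],T@m[:3,:3]
    return K,c["dist"],c["position"],R.from_euler("xyz",c["rotation"]).as_matrix()
def ray(C,px):
    u=cv2.undistortPoints(np.array([[px]],float),C[0],C[1])[0,0]
    d=C[3]@np.array([u[0],-u[1],-1]);return C[2],d
def onz(C,px,z):
    p,d=ray(C,px);return p+d*(z-p[2])/d[2]
def proj(C,P):
    q=C[3].T@(np.array(P,float)-C[2]); q=q*[1,-1,-1]
    return cv2.projectPoints(q.reshape(1,1,3),np.zeros(3),np.zeros(3),C[0],C[1])[0][0,0]
def tri(rs):
    A=0;b=0
    for p,d in rs:
        d=d/np.linalg.norm(d);M=np.eye(3)-np.outer(d,d);A=A+M;b=b+M@p
    return np.linalg.solve(A,b)
def blobs(im,col):
    h=cv2.cvtColor(im,cv2.COLOR_BGR2HSV)
    rg={"blue":[(105,150,60),(125,255,255)],"green":[(50,130,40),(80,255,255)],"red":[(172,150,60),(180,255,255)]}[col]
    m=cv2.inRange(h,*rg)
    if col=="red": m|=cv2.inRange(h,(0,190,60),(4,255,255))
    n,l,s,c=cv2.connectedComponentsWithStats(m)
    return [(c[i].round(1),s[i].tolist()) for i in range(1,n) if s[i][4]>40]
E
python3 - <<'E'
from h import *
o=readout.get_obs()
for n in("top","scene"):
    C=cam(n);im=cv2.imread(f"pics/{n}0.png")
    print(n,"tcp",proj(C,o["tool_pos"]),"base",proj(C,[0,0,0]))
    for col in("blue","green","red"):
        for c,s in blobs(im,col): print(col,c,s,onz(C,c,64 if col=="blue" else 54).round(1))
E
```

```text
top tcp [ 24.66130328 428.34452914] base [322.09067098 490.11431762]
blue [237.1 251. ] [231, 245, 13, 13, 141] [502.6 182.1  64. ]
blue [316.7 253.5] [310, 247, 14, 14, 149] [498.2  13.7  64. ]
blue [408.3 257.6] [402, 251, 14, 14, 149] [ 490.7 -178.8   64. ]
blue [ 29.8 293.6] [0, 260, 44, 61, 382] [411.8 610.1  64. ]
green [ 11.9 288.9] [0, 257, 31, 62, 1368] [421.4 654.   54. ]
green [149.2 273.1] [142, 266, 15, 15, 168] [455.4 369.3  54. ]
red [180.  265.9] [174, 259, 14, 14, 140] [470.9 304.7  54. ]
scene tcp [382.26923846  12.92899968] base [180.40009443 134.0793203 ]
blue [481.3 111.8] [456, 97, 55, 30, 840] [475.7 568.4  64. ]
blue [379.1 176.3] [373, 171, 13, 12, 126] [512.5 176.5  64. ]
blue [316.  206.9] [309, 201, 15, 13, 159] [507.9   8.3  64. ]
blue [231.5 246.9] [224, 240, 16, 15, 192] [ 500.4 -183.2   64. ]
blue [ 62.7 472.9] [41, 464, 41, 16, 484] [ 720.7 -590.1   64. ]
green [489.1  89.2] [461, 70, 57, 40, 1524] [401.2 702.4  54. ]
green [421.4 141.6] [415, 137, 13, 10, 100] [465.5 361.8  54. ]
red [407.3 153.8] [401, 149, 13, 11, 95] [480.3 298.4  54. ]
```

```bash
python3 - <<'E'
from h import *
o=readout.get_obs()
T=R.from_euler("xyz",o["tcp_rot"]).as_matrix();print(T.round(3))
for s in(1,-1):
    z=np.array([0,s,0]);x=np.array([0,0,-1]);y=np.cross(z,x);G=np.c_[x,y,z]
    print(s,(R.from_matrix(T.T@G)).as_rotvec())
    for P in([491,-180,64],[455,367,54]):
        tgt=np.array(P)+[0,0,140.]; print(tgt, T.T@(tgt-o["tool_pos"])/10)
C=cam("top")
for s,w in(("scene","a"),):
    D=cam("scene")
for a,b in(([408.3,257.6],[231.5,246.9]),([237.1,251],[379.1,176.3]),([316.7,253.5],[316,206.9]),([149.2,273.1],[421.4,141.6]),([180,265.9],[407.3,153.8])): print(tri([ray(C,a),ray(D,b)]).round(1))
E
```

```text
[[-0.001 -0.926  0.377]
 [-0.001  0.377  0.926]
 [-1.     0.    -0.001]]
1 [-0.38680919 -0.0012747  -0.00043675]
[ 491. -180.  204.] [  4.47131426 -52.26970848 -50.60879228]
[455. 367. 194.] [  5.41028597 -28.30108997  -1.30692964]
-1 [ 2.75478285e+00 -6.09187007e-04  1.77798871e-03]
[ 491. -180.  204.] [  4.47131426 -52.26970848 -50.60879228]
[455. 367. 194.] [  5.41028597 -28.30108997  -1.30692964]
[ 491.7 -179.3   56.1]
[503.8 184.5  55.8]
[499.3  14.5  55.9]
[455.9 373.2  45. ]
[471.7 307.9  45.8]
```

Emit:
arm_command:
  plan:
    - {"wx": -0.13, "jaw": -1}
    - {"wx": -0.13, "jaw": -1}
    - {"wx": -0.127, "jaw": -1}
    - {"ty": -1.7, "tz": -3.9, "jaw": -1}
    - {"ty": -1.7, "tz": -3.9, "jaw": -1}
    - {"ty": -1.7, "tz": -3.9, "jaw": -1}
    - {"ty": -1.7, "tz": -3.9, "jaw": -1}
    - {"ty": -1.7, "tz": -3.9, "jaw": -1}
    - {"ty": -1.7, "tz": -3.9, "jaw": -1}
    - {"ty": -1.7, "tz": -3.9, "jaw": -1}
    - {"ty": -1.7, "tz": -3.9, "jaw": -1}
    - {"ty": -1.7, "tz": -3.9, "jaw": -1}
    - {"ty": -1.7, "tz": -3.9, "jaw": -1}
    - {"ty": -1.7, "tz": -3.9, "jaw": -1}
    - {"ty": -1.7, "tz": -3.9, "jaw": -1}
    - {"ty": -1.7, "tz": -3.9, "jaw": -1}
    - {"ty": -1.7, "tz": -3.9, "jaw": -1}
    - {"ty": -1.7, "tz": -3.9, "jaw": -1}
    - {"ty": -1.7, "tz": -3.9, "jaw": -1}
    - {"ty": -1.7, "tz": -3.9, "jaw": -1}

```text
invalid input at $.plan[0]: expected keys tx, ty, tz, wx, wy, wz, jaw
```

Emit:
arm_command:
  plan:
    - {"jaw": -1}
    - {"jaw": -1}
    - {"jaw": -1}

```text
invalid input at $.plan[0]: expected keys tx, ty, tz, wx, wy, wz, jaw
```

```bash
python3 - <<'E'
from h import *
o=readout.get_obs(); im=imaging.capture("wrist"); cv2.imwrite("pics/w1.png",im); C=cam("wrist",o)
T=R.from_euler("xyz",o["tcp_rot"]).as_matrix();print(o["time"],o["tool_pos"],o["grip_width"],o["contact_force"],T.round(3))
for c,s in blobs(im,"blue"): print(c,s,onz(C,c,64).round(1),onz(C,c,60).round(1))
print("tip",proj(C,o["tool_pos"]+T@[22,0,0]))
top=imaging.capture("top");cv2.imwrite("pics/t1.png",top)
E
```

```text
0.1 [197.86510026 485.92817852 248.13711276] 91.83204969202178 [ 0.40958457  0.01171331 -0.24869513] [[-0.001 -0.926  0.377]
 [-0.001  0.377  0.926]
 [-1.     0.    -0.001]]
[520.  297.5] [474, 277, 90, 51, 1462] [335.6 642.4  64. ] [338.3 644.   60. ]
tip [316.19495994 307.31118502]
```

View pics/w1.png

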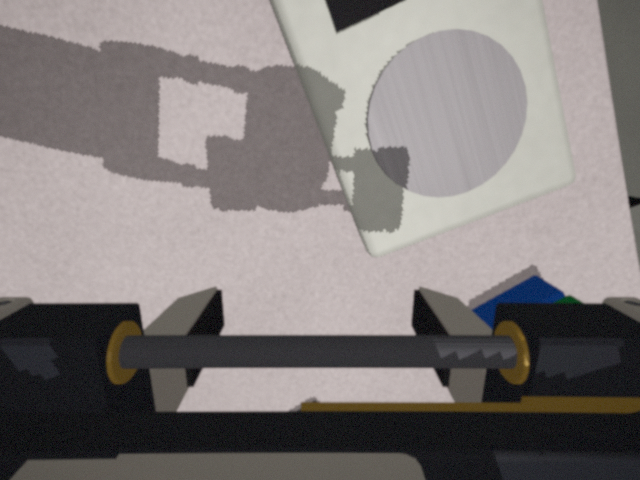

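The calls were refused because every row needs all seven keys, and nothing moved. I'm resending them in full.

Emit:
arm_command:
  plan:
    - {"tx": 0, "ty": 0, "tz": 0, "wx": -0.13, "wy": 0, "wz": 0, "jaw": -1}
    - {"tx": 0, "ty": 0, "tz": 0, "wx": -0.13, "wy": 0, "wz": 0, "jaw": -1}
    - {"tx": 0, "ty": 0, "tz": 0, "wx": -0.127, "wy": 0, "wz": 0, "jaw": -1}
    - {"tx": 0, "ty": -1.7, "tz": -3.9, "wx": 0, "wy": 0, "wz": 0, "jaw": -1}
    - {"tx": 0, "ty": -1.7, "tz": -3.9, "wx": 0, "wy": 0, "wz": 0, "jaw": -1}
    - {"tx": 0, "ty": -1.7, "tz": -3.9, "wx": 0, "wy": 0, "wz": 0, "jaw": -1}
    - {"tx": 0, "ty": -1.7, "tz": -3.9, "wx": 0, "wy": 0, "wz": 0, "jaw": -1}
    - {"tx": 0, "ty": -1.7, "tz": -3.9, "wx": 0, "wy": 0, "wz": 0, "jaw": -1}
    - {"tx": 0, "ty": -1.7, "tz": -3.9, "wx": 0, "wy": 0, "wz": 0, "jaw": -1}
    - {"tx": 0, "ty": -1.7, "tz": -3.9, "wx": 0, "wy": 0, "wz": 0, "jaw": -1}
    - {"tx": 0, "ty": -1.7, "tz": -3.9, "wx": 0, "wy": 0, "wz": 0, "jaw": -1}
    - {"tx": 0, "ty": -1.7, "tz": -3.9, "wx": 0, "wy": 0, "wz": 0, "jaw": -1}
    - {"tx": 0, "ty": -1.7, "tz": -3.9, "wx": 0, "wy": 0, "wz": 0, "jaw": -1}
    - {"tx": 0, "ty": -1.7, "tz": -3.9, "wx": 0, "wy": 0, "wz": 0, "jaw": -1}
    - {"tx": 0, "ty": -1.7, "tz": -3.9, "wx": 0, "wy": 0, "wz": 0, "jaw": -1}
    - {"tx": 0, "ty": -1.7, "tz": -3.9, "wx": 0, "wy": 0, "wz": 0, "jaw": -1}
    - {"tx": 0, "ty": -1.7, "tz": -3.9, "wx": 0, "wy": 0, "wz": 0, "jaw": -1}
    - {"tx": 0, "ty": -1.7, "tz": -3.9, "wx": 0, "wy": 0, "wz": 0, "jaw": -1}
    - {"tx": 0, "ty": -1.7, "tz": -3.9, "wx": 0, "wy": 0, "wz": 0, "jaw": -1}
    - {"tx": 0, "ty": -1.7, "tz": -3.9, "wx": 0, "wy": 0, "wz": 0, "jaw": -1}

```text
time: 2.2
tool_pos: [487.5, -178.5, 248.5]
tcp_rot: [0.361, 1.571, 1.932]
contact_force: [0.9, -0.6, 0.4]
grip_width: 0.5
```

Emit:
arm_command:
  plan:
    - {"tx": 0, "ty": 0, "tz": 0, "wx": 0, "wy": 0, "wz": 0, "jaw": -1}
    - {"tx": 0, "ty": 0, "tz": 0, "wx": 0, "wy": 0, "wz": 0, "jaw": -1}
    - {"tx": 0, "ty": 0, "tz": 0, "wx": 0, "wy": 0, "wz": 0, "jaw": -1}

```text
time: 2.5
tool_pos: [486.7, -175.8, 248.5]
tcp_rot: [0.761, 1.57, 2.333]
contact_force: [1.2, 0.3, 0.3]
grip_width: 0.8
```

```bash
python3 - <<'E'
from h import *
o=readout.get_obs(); im=imaging.capture("wrist"); cv2.imwrite("pics/w2.png",im); C=cam("wrist",o)
T=R.from_euler("xyz",o["tcp_rot"]).as_matrix();print(o["time"],o["tool_pos"],o["grip_width"],o["contact_force"],T.round(3))
for c,s in blobs(im,"blue"): print(c,s,onz(C,c,64).round(1),onz(C,c,60).round(1))
print("tip",proj(C,o["tool_pos"]+T@[22,0,0]))
top=imaging.capture("top");cv2.imwrite("pics/t2.png",top)
E
```

```text
2.5 [ 486.66624388 -175.76156736  248.49021128] 0.834782776241719 [1.16335108 0.31117358 0.28544196] [[-0.001 -1.    -0.001]
 [ 0.001 -0.001  1.   ]
 [-1.     0.001  0.001]]
[313.5 233.3] [299, 218, 30, 32, 740] [ 491.1 -178.7   64. ] [ 492.1 -178.7   60. ]
[517.9 241.1] [501, 226, 35, 31, 840] [498.6  11.1  64. ] [499.7  13.4  60. ]
tip [316.19449726 306.83766434]
```

View pics/w2.png

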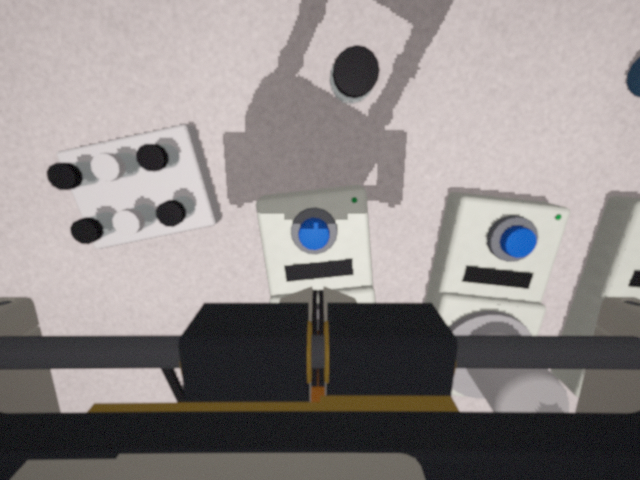

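View pics/t2.png

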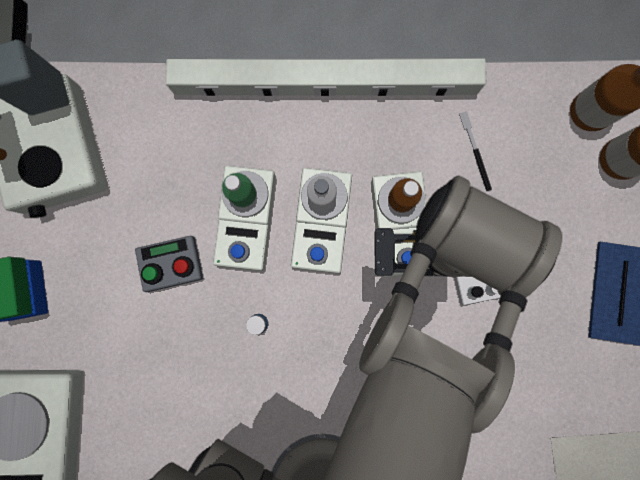

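The wrist view shows the blue key at (313,233), which gives (491,-178.7). The top view gives (490.7,-178.8), so they agree. I'll go partway down and check the clearance to the amber bottle.

Emit:
arm_command:
  plan:
    - {"tx": 2.9, "ty": -0.2, "tz": -0.1, "wx": 0, "wy": 0, "wz": 0, "jaw": -1}
    - {"tx": 2.9, "ty": -0.2, "tz": -0.1, "wx": 0, "wy": 0, "wz": 0, "jaw": -1}
    - {"tx": 2.9, "ty": -0.04, "tz": -0.1, "wx": 0, "wy": 0, "wz": 0, "jaw": -1}
    - {"tx": 2.9, "ty": 0, "tz": 0, "wx": 0, "wy": 0, "wz": 0, "jaw": -1}
    - {"tx": 0, "ty": 0, "tz": 0, "wx": 0, "wy": 0, "wz": 0, "jaw": -1}
    - {"tx": 0, "ty": 0, "tz": 0, "wx": 0, "wy": 0, "wz": 0, "jaw": -1}

```text
time: 3.2
tool_pos: [491.7, -179.1, 133.4]
tcp_rot: [0.235, 1.571, 1.807]
contact_force: [-0.3, -0.5, 0.6]
grip_width: 0.4
```

```bash
python3 - <<'E'
from h import *
o=readout.get_obs(); im=imaging.capture("wrist"); cv2.imwrite("pics/w3.png",im); C=cam("wrist",o)
T=R.from_euler("xyz",o["tcp_rot"]).as_matrix();print(o["time"],o["tool_pos"],o["contact_force"])
for c,s in blobs(im,"blue"): print(c,s,onz(C,c,64).round(1))
s=imaging.capture("scene");cv2.imwrite("pics/s3.png",s)
E
```

```text
3.2 [ 491.70151224 -179.11441572  133.40396977] [-0.27343935 -0.48875114  0.62677798]
[317.2 268.8] [294, 247, 47, 48, 1598] [ 489.3 -178.6   64. ]
[618.4 279. ] [594, 259, 46, 39, 1490] [495.6   5.1  64. ]
```

View pics/s3.png

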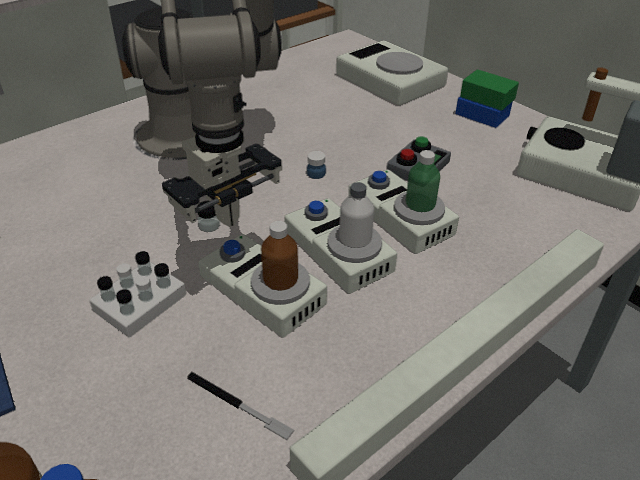

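View pics/w3.png

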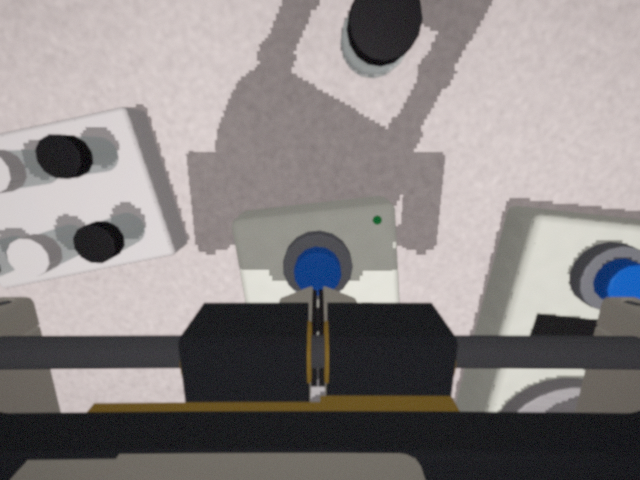

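The scene view shows the wrist well above and in front of the amber bottle, with the fingers over its key. I'll lower the arm in small steps and watch the force.

Emit:
arm_command:
  plan:
    - {"tx": 2.0, "ty": 0, "tz": 0, "wx": 0, "wy": 0, "wz": 0, "jaw": -1}
    - {"tx": 2.0, "ty": 0, "tz": 0, "wx": 0, "wy": 0, "wz": 0, "jaw": -1}
    - {"tx": 0.3, "ty": 0, "tz": 0, "wx": 0, "wy": 0, "wz": 0, "jaw": -1}
    - {"tx": 0.2, "ty": 0, "tz": 0, "wx": 0, "wy": 0, "wz": 0, "jaw": -1}
    - {"tx": 0.2, "ty": 0, "tz": 0, "wx": 0, "wy": 0, "wz": 0, "jaw": -1}
    - {"tx": 0.2, "ty": 0, "tz": 0, "wx": 0, "wy": 0, "wz": 0, "jaw": -1}
    - {"tx": 0, "ty": 0, "tz": 0, "wx": 0, "wy": 0, "wz": 0, "jaw": -1}

```text
time: 4.0
tool_pos: [492.3, -180.1, 84.6]
tcp_rot: [-2.015, 1.568, -0.444]
contact_force: [1.5, 0.6, 2.7]
grip_width: 0.8
```

```bash
python3 - <<'E'
from h import *
o=readout.get_obs(); im=imaging.capture("wrist"); cv2.imwrite("pics/w4.png",im)
print(o["time"],o["tool_pos"],o["contact_force"],o["moment"])
s=imaging.capture("scene");cv2.imwrite("pics/s4.png",cv2.resize(s[180:300,160:320],None,fx=4,fy=4,interpolation=cv2.INTER_CUBIC))
E
```

```text
4.0 [ 492.34185655 -180.0885743    84.55360836] [1.45348929 0.59952616 2.73975855] [-0.01696653 -0.17297432 -0.00348875]
```

View pics/s4.png

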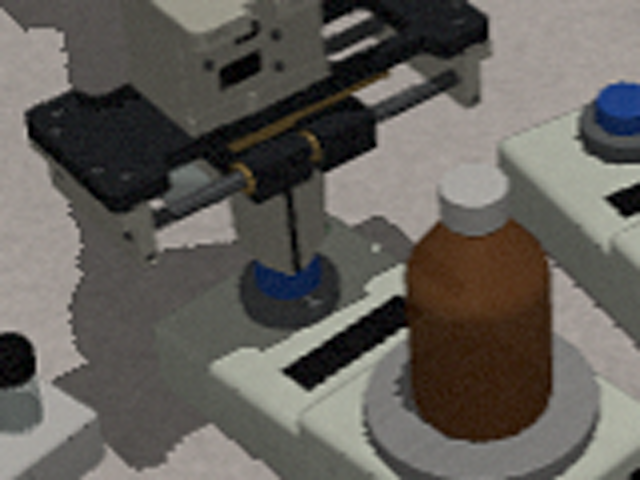

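The fingertips are centred on the key and contact has begun at about 2.7 N. I'll press on slowly.

Emit:
arm_command:
  plan:
    - {"tx": 0.1, "ty": 0, "tz": 0, "wx": 0, "wy": 0, "wz": 0, "jaw": -1}
    - {"tx": 0.1, "ty": 0, "tz": 0, "wx": 0, "wy": 0, "wz": 0, "jaw": -1}
    - {"tx": 0.1, "ty": 0, "tz": 0, "wx": 0, "wy": 0, "wz": 0, "jaw": -1}
    - {"tx": 0.1, "ty": 0, "tz": 0, "wx": 0, "wy": 0, "wz": 0, "jaw": -1}
    - {"tx": 0.1, "ty": 0, "tz": 0, "wx": 0, "wy": 0, "wz": 0, "jaw": -1}
    - {"tx": 0.1, "ty": 0, "tz": 0, "wx": 0, "wy": 0, "wz": 0, "jaw": -1}
    - {"tx": 0.0, "ty": 0, "tz": 0, "wx": 0, "wy": 0, "wz": 0, "jaw": -1}

```text
time: 4.8
tool_pos: [492.3, -180.1, 78.2]
tcp_rot: [-2.012, 1.569, -0.441]
contact_force: [3.0, -1.2, 6.6]
grip_width: 0.7
```

Emit:
arm_command:
  plan:
    - {"tx": 0.05, "ty": 0, "tz": 0, "wx": 0, "wy": 0, "wz": 0, "jaw": -1}
    - {"tx": 0.05, "ty": 0, "tz": 0, "wx": 0, "wy": 0, "wz": 0, "jaw": -1}
    - {"tx": 0, "ty": 0, "tz": 0, "wx": 0, "wy": 0, "wz": 0, "jaw": -1}

```text
time: 5.1
tool_pos: [492.3, -180.1, 78.1]
tcp_rot: [-2.039, 1.568, -0.468]
contact_force: [0.3, 0.3, 14.6]
grip_width: 0.7
```

The key is at its stop: the force rose to 14.6 N with no further travel. I'll hold for 1.5 s.

Emit:
arm_command:
  plan:
    - {"tx": 0, "ty": 0, "tz": 0, "wx": 0, "wy": 0, "wz": 0, "jaw": -1}
    - {"tx": 0, "ty": 0, "tz": 0, "wx": 0, "wy": 0, "wz": 0, "jaw": -1}
    - {"tx": 0, "ty": 0, "tz": 0, "wx": 0, "wy": 0, "wz": 0, "jaw": -1}
    - {"tx": 0, "ty": 0, "tz": 0, "wx": 0, "wy": 0, "wz": 0, "jaw": -1}
    - {"tx": 0, "ty": 0, "tz": 0, "wx": 0, "wy": 0, "wz": 0, "jaw": -1}
    - {"tx": 0, "ty": 0, "tz": 0, "wx": 0, "wy": 0, "wz": 0, "jaw": -1}
    - {"tx": 0, "ty": 0, "tz": 0, "wx": 0, "wy": 0, "wz": 0, "jaw": -1}
    - {"tx": 0, "ty": 0, "tz": 0, "wx": 0, "wy": 0, "wz": 0, "jaw": -1}
    - {"tx": 0, "ty": 0, "tz": 0, "wx": 0, "wy": 0, "wz": 0, "jaw": -1}
    - {"tx": 0, "ty": 0, "tz": 0, "wx": 0, "wy": 0, "wz": 0, "jaw": -1}
    - {"tx": 0, "ty": 0, "tz": 0, "wx": 0, "wy": 0, "wz": 0, "jaw": -1}
    - {"tx": 0, "ty": 0, "tz": 0, "wx": 0, "wy": 0, "wz": 0, "jaw": -1}
    - {"tx": 0, "ty": 0, "tz": 0, "wx": 0, "wy": 0, "wz": 0, "jaw": -1}
    - {"tx": 0, "ty": 0, "tz": 0, "wx": 0, "wy": 0, "wz": 0, "jaw": -1}
    - {"tx": 0, "ty": 0, "tz": 0, "wx": 0, "wy": 0, "wz": 0, "jaw": -1}

```text
time: 6.6
tool_pos: [492.3, -180.1, 78.1]
tcp_rot: [-2.045, 1.568, -0.474]
contact_force: [0.6, -1.0, 14.3]
grip_width: 0.6
```

```bash
python3 - <<'E'
from h import *
o=readout.get_obs()
print(o["time"],o["tool_pos"],o["contact_force"],o["moment"])
s=imaging.capture("scene");cv2.imwrite("pics/s5.png",cv2.resize(s[180:300,160:320],None,fx=4,fy=4,interpolation=cv2.INTER_CUBIC))
E
```

```text
6.6 [ 492.31541799 -180.08682608   78.11277003] [ 0.61179136 -0.9758402  14.29193435] [ 0.00243521 -0.1171158   0.02810662]
```

View pics/s5.png

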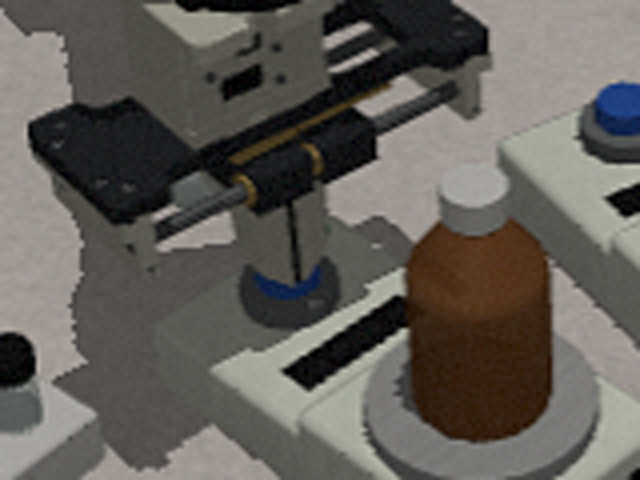

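The key is pushed right down and the bottle hasn't moved. Next I'll lift and move over to the timer.

Emit:
arm_command:
  plan:
    - {"tx": -1, "ty": 0, "tz": 0, "wx": 0, "wy": 0, "wz": 0, "jaw": -1}
    - {"tx": -3, "ty": 0, "tz": 0, "wx": 0, "wy": 0, "wz": 0, "jaw": -1}
    - {"tx": -4, "ty": 0, "tz": 0, "wx": 0, "wy": 0, "wz": 0, "jaw": -1}
    - {"tx": -4, "ty": 0, "tz": 0, "wx": 0, "wy": 0, "wz": 0, "jaw": -1}
    - {"tx": -3.5, "ty": 0, "tz": 0, "wx": 0, "wy": 0, "wz": 0, "jaw": -1}
    - {"tx": 0, "ty": 0.27, "tz": 3.9, "wx": 0, "wy": 0, "wz": 0, "jaw": -1}
    - {"tx": 0, "ty": 0.27, "tz": 3.9, "wx": 0, "wy": 0, "wz": 0, "jaw": -1}
    - {"tx": 0, "ty": 0.27, "tz": 3.9, "wx": 0, "wy": 0, "wz": 0, "jaw": -1}
    - {"tx": 0, "ty": 0.27, "tz": 3.9, "wx": 0, "wy": 0, "wz": 0, "jaw": -1}
    - {"tx": 0, "ty": 0.27, "tz": 3.9, "wx": 0, "wy": 0, "wz": 0, "jaw": -1}
    - {"tx": 0, "ty": 0.27, "tz": 3.9, "wx": 0, "wy": 0, "wz": 0, "jaw": -1}
    - {"tx": 0, "ty": 0.27, "tz": 3.9, "wx": 0, "wy": 0, "wz": 0, "jaw": -1}
    - {"tx": 0, "ty": 0.27, "tz": 3.9, "wx": 0, "wy": 0, "wz": 0, "jaw": -1}
    - {"tx": 0, "ty": 0.27, "tz": 3.9, "wx": 0, "wy": 0, "wz": 0, "jaw": -1}
    - {"tx": 0, "ty": 0.27, "tz": 3.9, "wx": 0, "wy": 0, "wz": 0, "jaw": -1}
    - {"tx": 0, "ty": 0.27, "tz": 3.9, "wx": 0, "wy": 0, "wz": 0, "jaw": -1}
    - {"tx": 0, "ty": 0.27, "tz": 3.9, "wx": 0, "wy": 0, "wz": 0, "jaw": -1}
    - {"tx": 0, "ty": 0.27, "tz": 3.9, "wx": 0, "wy": 0, "wz": 0, "jaw": -1}
    - {"tx": 0, "ty": 0.27, "tz": 3.9, "wx": 0, "wy": 0, "wz": 0, "jaw": -1}

```text
time: 8.55
tool_pos: [452.1, 367.1, 230.5]
tcp_rot: [2.167, 1.566, -2.545]
contact_force: [1.1, 0.1, -0.3]
grip_width: 0.4
```

Emit:
arm_command:
  plan:
    - {"tx": 0, "ty": 0, "tz": 0, "wx": 0, "wy": 0, "wz": 0, "jaw": -1}
    - {"tx": 0, "ty": 0, "tz": 0, "wx": 0, "wy": 0, "wz": 0, "jaw": -1}
    - {"tx": 0, "ty": 0, "tz": 0, "wx": 0, "wy": 0, "wz": 0, "jaw": -1}

```text
time: 8.85
tool_pos: [453.2, 365.0, 231.0]
tcp_rot: [2.278, 1.568, -2.435]
contact_force: [-0.2, 0.1, -0.3]
grip_width: 0.6
```

```bash
python3 - <<'E'
from h import *
o=readout.get_obs(); im=imaging.capture("wrist"); cv2.imwrite("pics/w6.png",im); C=cam("wrist",o)
T=R.from_euler("xyz",o["tcp_rot"]).as_matrix();print(o["time"],o["tool_pos"],o["contact_force"],T.round(3))
for col in("green","red"):
  for c,s in blobs(im,col): print(col,c,s,onz(C,c,54).round(1))
E
```

```text
8.85 [453.22714224 365.00526216 231.04327444] [-0.18604299  0.12492817 -0.26320239] [[-0.002 -1.     0.   ]
 [-0.002  0.     1.   ]
 [-1.     0.002 -0.002]]
green [626.4 205.5] [611, 133, 29, 146, 3682] [430.8 635.   54. ]
green [325.  232.8] [309, 216, 33, 34, 890] [455.1 372.2  54. ]
red [253.8 249.4] [237, 233, 34, 34, 871] [470.8 306.9  54. ]
```

View pics/w6.png

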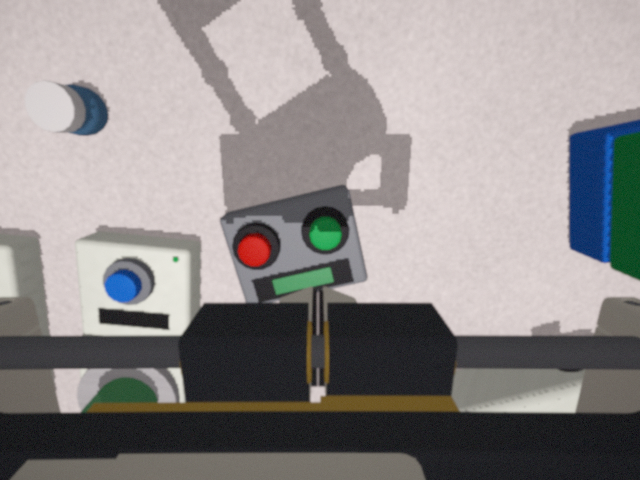

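The wrist view shows the green key at (325,233) and the red at (254,249). Green comes out at (455,372), against (455,369) from the top view. I'll descend to just above it.

Emit:
arm_command:
  plan:
    - {"tx": 3, "ty": -0.1, "tz": 0.3, "wx": 0, "wy": 0, "wz": 0, "jaw": -1}
    - {"tx": 3, "ty": -0.1, "tz": 0.3, "wx": 0, "wy": 0, "wz": 0, "jaw": -1}
    - {"tx": 3, "ty": 0, "tz": 0, "wx": 0, "wy": 0, "wz": 0, "jaw": -1}
    - {"tx": 3, "ty": 0, "tz": 0, "wx": 0, "wy": 0, "wz": 0, "jaw": -1}
    - {"tx": 2, "ty": 0, "tz": 0, "wx": 0, "wy": 0, "wz": 0, "jaw": -1}
    - {"tx": 0, "ty": 0, "tz": 0, "wx": 0, "wy": 0, "wz": 0, "jaw": -1}
    - {"tx": 0, "ty": 0, "tz": 0, "wx": 0, "wy": 0, "wz": 0, "jaw": -1}

```text
time: 9.6
tool_pos: [456.2, 371.6, 92.3]
tcp_rot: [-2.464, 1.571, -0.894]
contact_force: [0.6, -0.6, 0.6]
grip_width: 0.6
```

```bash
python3 - <<'E'
from h import *
o=readout.get_obs()
print(o["time"],o["tool_pos"],o["contact_force"])
s=imaging.capture("scene");cv2.imwrite("pics/s7.png",cv2.resize(s[80:220,340:500],None,fx=4,fy=4,interpolation=cv2.INTER_CUBIC))
cv2.imwrite("pics/w7.png",imaging.capture("wrist"))
E
```

```text
9.6 [456.16623024 371.55419125  92.33594121] [ 0.56100383 -0.57753567  0.55810323]
```

View pics/s7.png

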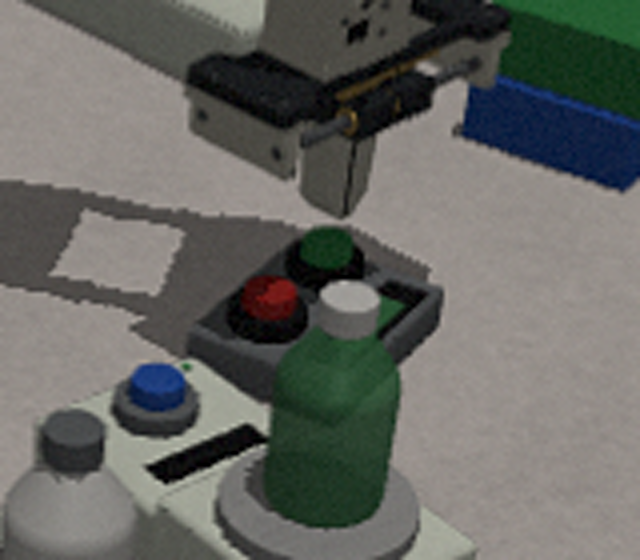

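View pics/w7.png

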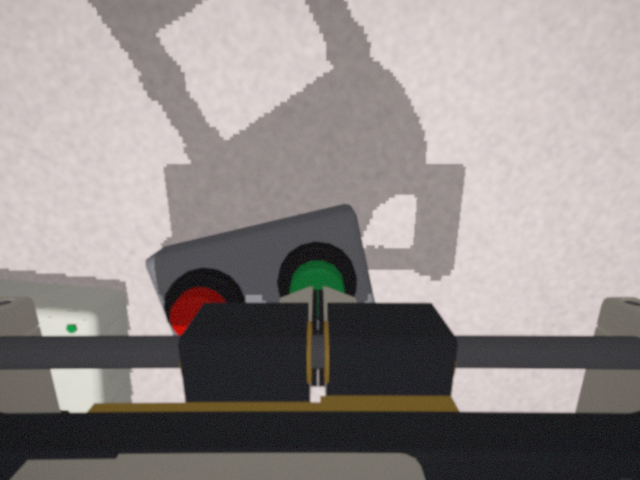

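The fingertips are above the green key and centred on it. I'll press 24 mm down from here, with small steps once in contact.

Emit:
arm_command:
  plan:
    - {"tx": 0.6, "ty": 0, "tz": 0, "wx": 0, "wy": 0, "wz": 0, "jaw": -1}
    - {"tx": 0.5, "ty": 0, "tz": 0, "wx": 0, "wy": 0, "wz": 0, "jaw": -1}
    - {"tx": 0.3, "ty": 0, "tz": 0, "wx": 0, "wy": 0, "wz": 0, "jaw": -1}
    - {"tx": 0.1, "ty": 0, "tz": 0, "wx": 0, "wy": 0, "wz": 0, "jaw": -1}
    - {"tx": 0.1, "ty": 0, "tz": 0, "wx": 0, "wy": 0, "wz": 0, "jaw": -1}
    - {"tx": 0.1, "ty": 0, "tz": 0, "wx": 0, "wy": 0, "wz": 0, "jaw": -1}
    - {"tx": 0.1, "ty": 0, "tz": 0, "wx": 0, "wy": 0, "wz": 0, "jaw": -1}
    - {"tx": 0.1, "ty": 0, "tz": 0, "wx": 0, "wy": 0, "wz": 0, "jaw": -1}
    - {"tx": 0.1, "ty": 0, "tz": 0, "wx": 0, "wy": 0, "wz": 0, "jaw": -1}
    - {"tx": 0.1, "ty": 0, "tz": 0, "wx": 0, "wy": 0, "wz": 0, "jaw": -1}
    - {"tx": 0.1, "ty": 0, "tz": 0, "wx": 0, "wy": 0, "wz": 0, "jaw": -1}
    - {"tx": 0.1, "ty": 0, "tz": 0, "wx": 0, "wy": 0, "wz": 0, "jaw": -1}
    - {"tx": 0, "ty": 0, "tz": 0, "wx": 0, "wy": 0, "wz": 0, "jaw": -1}

```text
time: 11.0
tool_pos: [455.6, 372.3, 68.8]
tcp_rot: [1.435, 1.571, 3.006]
contact_force: [-2.0, -2.4, 5.2]
grip_width: 0.4
```

Emit:
arm_command:
  plan:
    - {"tx": 0.05, "ty": 0, "tz": 0, "wx": 0, "wy": 0, "wz": 0, "jaw": -1}
    - {"tx": 0.05, "ty": 0, "tz": 0, "wx": 0, "wy": 0, "wz": 0, "jaw": -1}
    - {"tx": 0.03, "ty": 0, "tz": 0, "wx": 0, "wy": 0, "wz": 0, "jaw": -1}
    - {"tx": 0, "ty": 0, "tz": 0, "wx": 0, "wy": 0, "wz": 0, "jaw": -1}
    - {"tx": 0, "ty": 0, "tz": 0, "wx": 0, "wy": 0, "wz": 0, "jaw": -1}

```text
time: 11.5
tool_pos: [455.6, 372.3, 68.2]
tcp_rot: [-0.846, 1.57, 0.725]
contact_force: [-3.7, -3.0, 9.9]
grip_width: 0.5
```

Emit:
arm_command:
  plan:
    - {"tx": 0.04, "ty": 0, "tz": 0, "wx": 0, "wy": 0, "wz": 0, "jaw": -1}
    - {"tx": 0, "ty": 0, "tz": 0, "wx": 0, "wy": 0, "wz": 0, "jaw": -1}
    - {"tx": 0, "ty": 0, "tz": 0, "wx": 0, "wy": 0, "wz": 0, "jaw": -1}
    - {"tx": 0, "ty": 0, "tz": 0, "wx": 0, "wy": 0, "wz": 0, "jaw": -1}

```text
time: 11.9
tool_pos: [455.6, 372.3, 68.2]
tcp_rot: [-0.931, 1.57, 0.64]
contact_force: [-5.4, -2.1, 12.5]
grip_width: 0.5
```

Emit:
arm_command:
  plan:
    - {"tx": -0.5, "ty": 0, "tz": 0, "wx": 0, "wy": 0, "wz": 0, "jaw": -1}
    - {"tx": -1, "ty": 0, "tz": 0, "wx": 0, "wy": 0, "wz": 0, "jaw": -1}
    - {"tx": -3, "ty": 0, "tz": 0, "wx": 0, "wy": 0, "wz": 0, "jaw": -1}
    - {"tx": -4, "ty": 0, "tz": 0, "wx": 0, "wy": 0, "wz": 0, "jaw": -1}
    - {"tx": -4, "ty": 0, "tz": 0, "wx": 0, "wy": 0, "wz": 0, "jaw": -1}
    - {"tx": -4, "ty": 0, "tz": 0, "wx": 0, "wy": 0, "wz": 0, "jaw": -1}
    - {"tx": 0, "ty": 0, "tz": 0, "wx": 0, "wy": 0, "wz": 0, "jaw": -1}
    - {"tx": 0, "ty": 0, "tz": 0, "wx": 0, "wy": 0, "wz": 0, "jaw": -1}
    - {"tx": 0, "ty": 0, "tz": 0, "wx": 0, "wy": 0, "wz": 0, "jaw": -1}

```text
time: 12.8
tool_pos: [455.2, 372.0, 230.8]
tcp_rot: [2.119, 1.569, -2.593]
contact_force: [0.0, -0.1, -0.4]
grip_width: 0.5
```

```bash
python3 - <<'E'
from h import *
o=readout.get_obs()
print(o["time"],o["tool_pos"],o["contact_force"])
s=imaging.capture("scene");cv2.imwrite("pics/s8.png",s)
C=cam("scene");a=cv2.imread("pics/scene0.png")
for col in("blue","green","red"):
  print(col,[b[0].tolist() for b in blobs(a,col)],[b[0].tolist() for b in blobs(s,col)])
E
```

```text
12.8 [455.24879314 371.98109164 230.7854744 ] [ 0.00712646 -0.07006633 -0.43203922]
blue [[481.3, 111.8], [379.1, 176.3], [316.0, 206.9], [231.5, 246.9], [62.7, 472.9]] [[481.0, 111.9], [379.1, 176.3], [316.1, 206.9], [231.5, 246.9], [62.7, 473.0]]
green [[489.1, 89.2], [421.4, 141.6]] [[488.9, 89.2], [421.5, 141.6]]
red [[407.3, 153.8]] [[407.3, 153.5]]
```

View pics/s8.png

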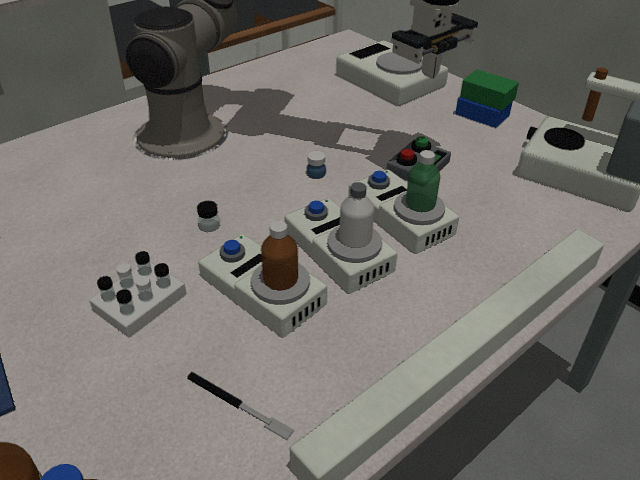

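In the final scene view every key is back up where it started, the bottles, jars and spatula are undisturbed, and the hand is clear. Handing in.

```bash
python3 -c "
from plant import bot
print(bot.close_job())"
```

```text
the job is handed in; nothing more can be done
None
```

The job is done and handed in at about 13 s; no verdict was reported.

- **Stirrer key:** I pressed the blue key of the amber bottle's stirrer (the right-hand one) to its stop at about 14 N. I held it there for at least 1.5 s and then released it.
- **Timer key:** I then pressed the timer's green key down at up to 12.5 N, where it stopped moving, held it about half a second and let it come up.

**Last checks:** in the scene picture all the keys are back within 0.3 px of where they started. By eye, the bottles, jars and spatula are where they were. The hand is about 155 mm above the timer keys with no contact force.

**Disagreements and errors:**
- **Scene camera:** it placed the keys 5–10 mm away from the top camera, so I used the top and wrist cameras. Those two agreed to within 1 mm on the stirrer key and 3 mm on the green key.
- **Refused calls:** my first two move calls were refused because each row needs all seven keys. They moved nothing.
- **Sideways force:** the green key press showed about 5 N sideways, and the straight-down travel was unaffected.

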